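Make up the injection tray to four large vials

TASK

Make up the injection tray to exactly four large vials, counting the one already standing in it: open the lid of the steel vial box, take the missing ones out, stand them upright in the tray without dropping them, then shut the lid fully. Leave the spare large vial and both small vials standing in the box, and do not disturb the bottle, the round dish or the forceps jar.

Things in the scene. Friction and masses are not known exactly. Their poses are not given: they have to be found in the camera images.
- box: base of the bright steel vial box, fixed: 124 mm (its x) by 220 mm (its y) by 40 mm high, walls 2 mm, floor 3 mm; left or right on the trolley. Origin: centre of underside. Four large and two small vials stand mixed in two rows, at about x = -34 and +14 mm, and three columns, y = -67, 0, +67 mm: fingers that close along the box's y have 24 mm or more free on each side of a vial
- lid (a joint): angle of the box lid in rad: 0 shut, 1.92 fully open (20 degrees past upright). Stiff friction hinge: it stays wherever it is left and takes 0.2 to 2.5 N at the knob to move. The lid is a steel cover 124 by 220 mm, 28 mm deep, about 0.16 kg; its top face is 68 mm above the trolley when shut
- lid_hinge (a point): centre of the lid's hinge line, at the far (+x) edge of the box base (62 mm from the box's origin), 40 mm above the trolley; the line runs along the box's y. Opening swings the lid's front (-x) edge up and over towards +x
- lid_knob (a point): centre of the head of the lid knob, a flat-sided black plastic block 26 mm (box x) by 16 mm (box y) by 18 mm high on a 10 mm stem 15 mm long; this point is 24 mm above the lid's top face. Lid shut: 92 mm above the trolley, midway along box y, 106 mm in front (-x) of and 52 mm above the hinge line. Swings with the lid; gripped deep on its flat sides (along the box's y) it turns between the pads
- tray: injection tray, shallow bright steel, fixed to the trolley: 170 mm (its x) by 240 mm (its y) by 20 mm high, walls 2 mm, floor 3 mm thick; one large vial already stands somewhere on its floor. Origin: centre of its underside
- vial1: large injection vial: amber glass, blank white label band, aluminium crimp cap, about 40 g. Body 30 mm in diameter up to 42 mm high, then shoulder and neck, cap 20 mm in diameter from 50 to 58 mm (total height 58 mm). Of the five, four start standing in the box, one in the tray; which is where varies. Origin: centre of its underside; z up its axis
- vial2: large injection vial: amber glass, blank white label band, aluminium crimp cap, about 40 g. Body 30 mm in diameter up to 42 mm high, then shoulder and neck, cap 20 mm in diameter from 50 to 58 mm (total height 58 mm). Of the five, four start standing in the box, one in the tray; which is where varies. Origin: centre of its underside; z up its axis
- vial3: large injection vial: amber glass, blank white label band, aluminium crimp cap, about 40 g. Body 30 mm in diameter up to 42 mm high, then shoulder and neck, cap 20 mm in diameter from 50 to 58 mm (total height 58 mm). Of the five, four start standing in the box, one in the tray; which is where varies. Origin: centre of its underside; z up its axis
- vial4: large injection vial: amber glass, blank white label band, aluminium crimp cap, about 40 g. Body 30 mm in diameter up to 42 mm high, then shoulder and neck, cap 20 mm in diameter from 50 to 58 mm (total height 58 mm). Of the five, four start standing in the box, one in the tray; which is where varies. Origin: centre of its underside; z up its axis
- vial5: large injection vial: amber glass, blank white label band, aluminium crimp cap, about 40 g. Body 30 mm in diameter up to 42 mm high, then shoulder and neck, cap 20 mm in diameter from 50 to 58 mm (total height 58 mm). Of the five, four start standing in the box, one in the tray; which is where varies. Origin: centre of its underside; z up its axis
- small1: small injection vial, the same glass, label and cap but smaller: 22 mm in diameter, 40 mm high, about 15 g, standing in the box among the large ones. Origin: centre of its underside; z up its axis
- small2: small injection vial, the same glass, label and cap but smaller: 22 mm in diameter, 40 mm high, about 15 g, standing in the box among the large ones. Origin: centre of its underside; z up its axis
- bottle: bystander: amber bottle with a white cap, 58 mm in diameter, 125 mm high, on the trolley beyond the work. Origin: centre of its underside
- dish: bystander: empty round steel dish, 128 mm in diameter, 38 mm high. Origin: centre of its underside
- jar: bystander: steel forceps jar, 72 mm in diameter, 110 mm high, with forceps standing in it up to 185 mm. Origin: centre of its underside

How it is judged:
On the way, in this order (a step that is already met when the one before it is completed fails the run):
1. the lid of the vial box is open (past 1.3 rad) (value of joint lid above 1.3 rad), for 0.2 s.
2. four large vials stand upright in the tray, the fifth in the box (((horizontal distance between vial1 and box below 0.12 m and horizontal distance between each of vial2, vial3, vial4, vial5 and tray below 0.14 m) or (horizontal distance between each of vial1, vial3, vial4, vial5 and tray below 0.14 m and horizontal distance between vial2 and box below 0.12 m) or (horizontal distance between each of vial1, vial2, vial4, vial5 and tray below 0.14 m and horizontal distance between vial3 and box below 0.12 m) or (horizontal distance between each of vial1, vial2, vial3, vial5 and tray below 0.14 m and horizontal distance between vial4 and box below 0.12 m) or (horizontal distance between each of vial1, vial2, vial3, vial4 and tray below 0.14 m and horizontal distance between vial5 and box below 0.12 m)) and height (world z) of vial1 between 0.0015 and 0.009 m and angle between each of vial1, vial2, vial3, vial4, vial5's own z axis and vertical below 0.15 rad and height (world z) of vial2 between 0.0015 and 0.009 m and height (world z) of vial3 between 0.0015 and 0.009 m and height (world z) of vial4 between 0.0015 and 0.009 m and height (world z) of vial5 between 0.0015 and 0.009 m), for 0.2 s.
At the end, for the whole second after the job is handed in: Exactly four of the five large vials stand upright (within 0.15 rad) on the floor of the tray, inside its walls; the fifth large vial and both small vials stand upright on the floor of the box; the lid is shut (under 0.05 rad, about 5 mm at its front edge); all vials are at rest (all of step 2 and horizontal distance between each of small1, small2 and box below 0.12 m and height (world z) of small1 between 0.0015 and 0.009 m and angle between each of small1, small2's own z axis and vertical below 0.15 rad and height (world z) of small2 between 0.0015 and 0.009 m and value of joint lid below 0.05 rad and linear speed of each of vial1, vial2, vial3, vial4, vial5, small1, small2 below 0.03 m/s); the robot touches nothing.
It fails at once if the bottle is pushed more than 25 mm or tipped (distance of bottle from where it was at the start of the episode above 0.025 m or angle between bottle's own z axis and vertical above 0.3 rad).
It fails at once if the dish is pushed more than 25 mm or tipped (distance of dish from where it was at the start of the episode above 0.025 m or angle between dish's own z axis and vertical above 0.3 rad).
It fails at once if the jar is pushed more than 25 mm or tipped (distance of jar from where it was at the start of the episode above 0.025 m or angle between jar's own z axis and vertical above 0.3 rad).
It fails at once if a vial is dropped (let go more than about 25 mm above what it lands on, so that it falls faster than 0.7 m/s) ((linear speed of vial1 above 0.7 m/s and contact force between the fingers and vial1 below 0.01 N) or (linear speed of vial2 above 0.7 m/s and contact force between the fingers and vial2 below 0.01 N) or (linear speed of vial3 above 0.7 m/s and contact force between the fingers and vial3 below 0.01 N) or (linear speed of vial4 above 0.7 m/s and contact force between the fingers and vial4 below 0.01 N) or (linear speed of vial5 above 0.7 m/s and contact force between the fingers and vial5 below 0.01 N) or (linear speed of small1 above 0.7 m/s and contact force between the fingers and small1 below 0.01 N) or (linear speed of small2 above 0.7 m/s and contact force between the fingers and small2 below 0.01 N)).
It also fails if it takes over 72 s, if anything falls off the work surface, if the arm or the gripper's body presses on something with over 40 N, if the wrist force passes 120 N, or if a joint passes its speed limit or range.

ROBOT

A 6-joint arm with a two-finger parallel gripper is mounted at the origin on the work surface. World frame = base frame: x ahead of the robot, y to its left, z up, the work surface at z = 0. Lengths are in m, angles in rad, forces in N, time in s.
With the tool pointing down it reaches from about 0.3 to 0.825 m from the base axis. Payload 5.4 kg.
Tool frame: the origin (TCP) lies at the very end of the fingers, on their centre line; the grasp point (between the pads) lies 19 mm behind it (ctrl.tcp_to_grasp is the distance from the TCP to the grasp point, in m); z points along the fingers, y is the line along which they close (so a half turn about z gives the same grasp; the last joint's range is limited). The gripper opens to 92 mm and grips with 3 to 60 N. Pads are 20 mm wide; open, the fingers measure 128 mm over their backs; the gripper's body (75 mm by 189 mm) begins 69 mm behind the grasp point.
Start: joints at [-1.358, 0.158, 1.597, -0, 1.386, -0.21], TCP at [0.236, -0.524, 0.179] pointing down, gripper open.
Joint ranges: [-2.91, 2.91], [-0.94, 2.29], [0.18, 2.7], [-1.29, 4.43], [0.17, 2.64], [-3, 3]. Speed limits (rad/s): [2.57, 2.57, 3.14, 3.14, 3.14, 3.14].

INTERFACE

Orientations are given as a unit quaternion [w, x, y, z].
In Python, from station import ctrl gives the robot as it stands. The module is installed in compiled form; this text tells all that it offers.
- The arm moves only by the tool arm_command, never from a script. Its argument "commands" is a list that holds one entry, the list of rows, each a list of 6 numbers: the shift along the tool's x, y, z in cm, then the turn, a rotation vector about the tool's x, y, z in degrees. In form: [[[tx, ty, tz, wx, wy, wz], ...]]. A call has 1 to 8 rows; each row is the pose to reach, as a shift and turn from the pose commanded when the call began, along the tool's axes at that moment; what a row does not reach only later rows make up. A row lasts 1/10 s, in which the tool goes at most 50 mm and 8.59 degrees, less where a joint would pass 70% of its speed; a pose out of reach is approached as far as the arm can. A call with a gripper value outside its range is refused whole. "claw" is the gripper command: -1 is fully open, 1 is shut, values between are in proportion, set as the call begins (left out, the last holds). The fingers move at their own pace and stop on an object; the grip force is fixed at half the most. Time passes only in rows, so rows that repeat a pose let the fingers close. It gives the time, the measured TCP pose, the force, the opening and the grip force at its end, in the units of the state.
- ctrl.read_state(): the state, without advancing time (a new reading comes with each control period).
- ctrl.get_image(name): name is "scene" or "top" or "wrist"; returns a dict with "img" (400x640x3 uint8, red, green, blue), "fovy" (degrees; the focal length in pixels is half the picture's height over the tangent of half this angle, whatever the lens; pixels are square), "cx", "cy" (the principal point, pixels), "D" ([k1, k2, p1, p2, k3] as OpenCV has them; the pictures are not rectified), "camera_from_world" (4x4, takes a point from world to camera coordinates); the wrist camera has in their place "T_tool_cam" (4x4, takes a point from camera to tool coordinates, whose origin is the TCP and whose axes are the flange's). Camera axes: x right, y up, looking along -z (the intrinsics and any distortion apply to the point x, -y, -z); pixel columns grow to the right and rows downward; lengths in m; the calibration is good to about 2 mm. A picture is of the moment at which its call begins: read the wrist's pose just before it. There is no depth.
- ctrl.close_job(): hands the job in; it is judged then, once.
The state is a dict: "time_s": time; "qpos": joint angles; "joint_velocities": joint speeds; "effort": joint torques, N m; "position": TCP position; "ee_rot": TCP orientation; "wrist_force": force on the tool from outside, world axes, zero at the start; "torque": the same for the moment, N m; "grip_width": finger opening in m; "grasp_force": force on a finger pad.
Only numpy, scipy, OpenCV 4.12 (cv2) and the standard library are available. Lean on these libraries where they do the work, as an engineer would, in place of code of your own. Each camera call takes 0.05 s, during which the arm holds its last target. There are 200 camera calls.

## Working session

There is one attempt and no reset: what is moved stays moved. The work goes in short steps, Python scripts to look and compute and a tool call to move; the robot and the scene stay as the last step left them, time stands still between calls to the robot, and variables do not carry over. Pictures are saved under pics/ and viewed, at most 10 in all, crops included, and the job is handed in when it is done.

Besides the shell and the picture viewer there is one more tool, called after "Emit:" as name(argument=value, ...) on one line, values as JSON. arm_command: Moves the arm, as the interface text tells. Its arguments: {"type":"object","properties":{"commands":{"type":"array","items":{"type":"array","items":{"type":"array","items":{"type":"number"}}}},"claw":{"type":"number"}},"required":["commands"]}

```bash
mkdir -p pics
cat > h.py <<'E'
import numpy as np, cv2
from station import ctrl
from scipy.spatial.transform import Rotation as R
def K(d):
    f=200/np.tan(np.radians(d["fovy"])/2); return np.array([[f,0,d["cx"]],[0,f,d["cy"]],[0,0,1.]])
def shot(n,fn=None):
    s=ctrl.read_state(); d=ctrl.get_image(n)
    if n=="wrist":
        T=np.eye(4); w=s["ee_rot"]; T[:3,:3]=R.from_quat([w[1],w[2],w[3],w[0]]).as_matrix(); T[:3,3]=s["position"]
        d["C"]=T@d["T_tool_cam"]
    else: d["C"]=np.linalg.inv(d["camera_from_world"])
    if fn: cv2.imwrite(fn,d["img"][:,:,::-1]); np.save(fn+".npy",{k:v for k,v in d.items()},allow_pickle=True)
    return d
def load(fn): return np.load(fn+".npy",allow_pickle=True).item()
def ray(d,p):
    u=cv2.undistortPoints(np.array([[p]],float),K(d),np.array(d["D"],float))[0,0]
    v=d["C"][:3,:3]@np.array([u[0],-u[1],-1]); return d["C"][:3,3],v/np.linalg.norm(v)
def atz(d,p,z):
    o,v=ray(d,p); return o+v*(z-o[2])/v[2]
def tri(*dp):
    A=np.zeros((3,3));b=np.zeros(3)
    for d,p in dp:
        o,v=ray(d,p);M=np.eye(3)-np.outer(v,v);A+=M;b+=M@o
    x=np.linalg.solve(A,b); return x,[np.linalg.norm((np.eye(3)-np.outer(v,v))@(x-o)) for o,v in [ray(d,p) for d,p in dp]]
def proj(d,P):
    P=np.atleast_2d(P); c=(np.linalg.inv(d["C"])@np.c_[P,np.ones(len(P))].T)[:3].T*[1,-1,-1]
    return cv2.projectPoints(c.reshape(-1,1,3),np.zeros(3),np.zeros(3),K(d),np.array(d["D"],float))[0][:,0]
def totool(P):
    s=ctrl.read_state();w=s["ee_rot"];return R.from_quat([w[1],w[2],w[3],w[0]]).inv().apply(np.atleast_2d(P)-s["position"])*100
E
python3 - <<'E'
from h import *
for n in["scene","top"]:
    d=shot(n,f"pics/{n}0.png"); print(n,d["C"].round(3).tolist(),d["fovy"],d["D"])
d=shot("wrist","pics/wrist0.png"); print(d["T_tool_cam"])
s=ctrl.read_state(); print(s)
E
```

```text
scene [[-0.674, -0.475, 0.566, 1.077], [0.739, -0.45, 0.502, 0.396], [0.016, 0.757, 0.654, 0.625], [0.0, 0.0, 0.0, 1.0]] 57.20913403544698 [0.0270209 0.        0.        0.        0.       ]
top [[-0.025, 0.993, -0.112, 0.516], [-1.0, -0.025, -0.001, -0.035], [-0.004, 0.112, 0.994, 1.014], [0.0, 0.0, 0.0, 1.0]] 48.8982417559123 [-0.03983059  0.          0.          0.          0.        ]
[[-3.89974436e-04  9.55774599e-01  2.94099922e-01  8.29662859e-02]
 [ 9.99999860e-01  4.78233918e-04 -2.28185882e-04  1.19511899e-04]
 [-3.58742828e-04  2.94099791e-01 -9.55774651e-01 -2.05361596e-01]
 [ 0.00000000e+00  0.00000000e+00  0.00000000e+00  1.00000000e+00]]
{'time_s': 0.15, 'qpos': array([-1.35810151e+00,  1.58901338e-01,  1.59792088e+00, -1.82683206e-05,
        1.38618442e+00, -2.10102397e-01]), 'joint_velocities': array([-0.00012064, -0.00351309, -0.00513773, -0.00070261, -0.00146989,
       -0.00062019]), 'effort': array([ 5.87835420e-04, -3.85919809e+01, -3.22432745e+01,  7.02734082e-02,
        3.51378985e-02, -8.43798034e-05]), 'position': array([ 0.23579092, -0.52385921,  0.17865785]), 'ee_rot': array([-7.06980449e-04,  9.77737808e-01,  2.09829167e-01, -9.89416270e-06]), 'wrist_force': array([-0.28212493,  0.14293365,  0.82817204]), 'torque': array([ 0.00313563, -0.04304009, -0.06278125]), 'grasp_force': 0.0, 'grip_width': 0.09195500362047204}
```

View pics/top0.png

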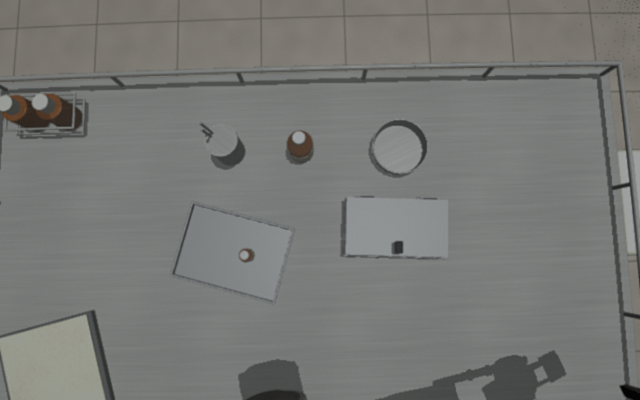

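View pics/scene0.png

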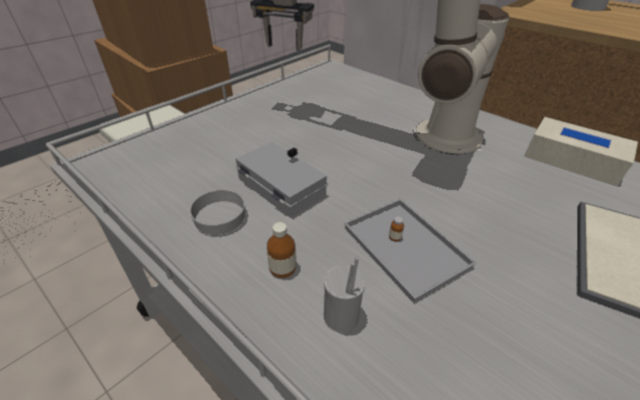

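The top view shows the box at right: lid corners about (346,197), (448,198), (447,258), (344,256), and the knob at (398,247). The tray is at left, with corners (193,205), (294,230), (275,301), (174,275) and a vial at (246,255). The scene view shows the knob at (293,153) and the tray vial at (397,222).

Run:
```python
from h import *
t=load("pics/top0.png"); s=load("pics/scene0.png")
print("knob",tri((t,(398,247)),(s,(293,152))))
B=np.array([atz(t,p,.068) for p in[(346,197),(448,199),(447,257),(345,256)]]); print(B.round(3),B.mean(0))
T=np.array([atz(t,p,.02) for p in[(193,205),(294,230),(275,301),(174,275)]]); print(T.round(3),T.mean(0))
print("vial cap",tri((t,(245,254)),(s,(398,220))),atz(t,(245,254),.058))
for p,z in[((298,138),.125),((398,150),.038),((223,140),.11),((204,128),.185)]: print(atz(t,p,z))
# scene check of corners
print("tray scene",[atz(s,p,.02).round(3) for p in[(346,240),(400,203),(470,263),(415,294)]])
print("lid scene",[atz(s,p,.068).round(3) for p in[(237,163),(277,146),(326,179),(290,200)]])
for n,p,d in [("t",t,0),("s",s,0)]:
    im=p["img"]; c=im[225:275,370:425] if n=="t" else im[130:210,225:335]
    cv2.imwrite(f"pics/c_{n}.png",cv2.resize(c[:,:,::-1],None,fx=5,fy=5,interpolation=cv2.INTER_CUBIC))
```

```text
knob (array([ 0.52302301, -0.19495111,  0.09453795]), [np.float64(0.0012496252640457378), np.float64(0.0012496252640457747)])
[[ 0.635 -0.093  0.068]
 [ 0.625 -0.314  0.068]
 [ 0.5   -0.305  0.068]
 [ 0.508 -0.086  0.068]] [ 0.56685828 -0.19944008  0.068     ]
[[0.631 0.254 0.02 ]
 [0.569 0.024 0.02 ]
 [0.412 0.07  0.02 ]
 [0.474 0.296 0.02 ]] [0.52154654 0.16093292 0.02      ]
vial cap (array([0.51641559, 0.13050411, 0.05864769]), [np.float64(0.001862593916473112), np.float64(0.0018625939164731487)]) [0.51741234 0.12901836 0.058     ]
[0.75320572 0.00620028 0.125     ]
[ 0.74286245 -0.21571996  0.038     ]
[0.75727651 0.16522454 0.11      ]
[0.76220445 0.18575675 0.185     ]
tray scene [array([0.613, 0.065, 0.02 ]), array([0.421, 0.083, 0.02 ]), array([0.483, 0.298, 0.02 ]), array([0.631, 0.254, 0.02 ])]
lid scene [array([ 0.632, -0.292,  0.068]), array([ 0.504, -0.277,  0.068]), array([ 0.523, -0.077,  0.068]), array([ 0.641, -0.084,  0.068])]
```

Emit:
arm_command(commands=[[[4.9, -2.3, 0, 0, 0, 3.3], [9.8, -4.5, 0, 0, 0, 6.7], [14.7, -6.7, 0, 0, 0, 10], [19.6, -9, 0, 0, 0, 13.3], [24.5, -11.2, 1, 0, 0, 16.6], [29.4, -13.4, 2, 0, 0, 20], [34.5, -15.8, 2.5, 0, 0, 23.3], [39.3, -18.1, 3, 0, 0, 26.6]]], claw=-0.2)

```text
time_s: 0.95
position: [0.4984, -0.2224, 0.1524]
ee_rot: [-0.0, 1.0, -0.022, -0.0]
wrist_force: [0.6, -0.5, 0.5]
grip_width: 0.0554
grasp_force: 0.0
```

Emit:
arm_command(commands=[[[0, 0, 0, 0, 0, 0], [0, 0, 0, 0, 0, 0]]])

```text
time_s: 1.15
position: [0.4977, -0.2234, 0.1524]
ee_rot: [-0.0, 1.0, -0.019, -0.001]
wrist_force: [-0.5, -0.6, 0.8]
grip_width: 0.0551
grasp_force: 0.0
```

Run:
```python
from h import *
s=ctrl.read_state(); print(s["time_s"],s["position"],s["ee_rot"],s["qpos"],s["grip_width"])
d=shot("wrist","pics/w1.png"); print(proj(d,[[.523,-.196,.101],[.523,-.196,.092]]))
```

```text
1.15 [ 0.49766371 -0.22344189  0.15241172] [-1.11578731e-04  9.99814508e-01 -1.92511035e-02 -5.75717464e-04] [-6.43274901e-01  1.05162092e-01  1.70997617e+00 -5.06606012e-04
  1.32751924e+00  9.66148314e-01] 0.05514952766133389
[[288.19592973 177.3512382 ]
 [289.25878595 175.0629492 ]]
```

View pics/w1.png

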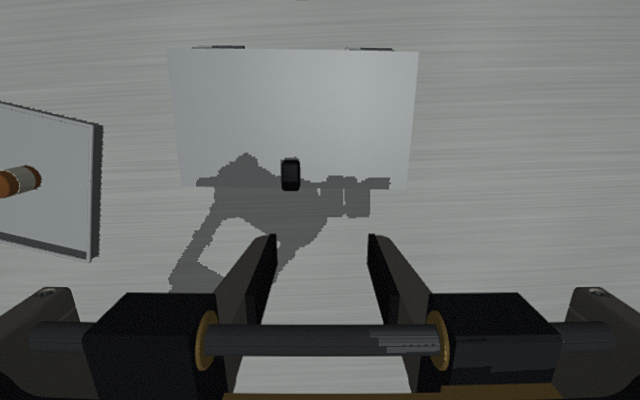

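Wrist view: knob head at about (290,173), predicted (288,177). Lid corners are at (167,50), (418,52), (409,190), (182,187), so the estimate holds to within a few mm. Next I measure the yaw and position more exactly.

Run:
```python
from h import *
d=load("pics/w1.png"); t=load("pics/top0.png")
B=np.array([atz(d,p,.068) for p in[(167,50),(418,52),(409,190.5),(182,187)]]); print(B.round(4),B.mean(0))
for a,b in((0,1),(3,2)):
    v=B[a]-B[b]; print(np.degrees(np.arctan2(-v[0],v[1])),np.linalg.norm(v))
g=d["img"].max(2)[145:200,275:310]; ys,xs=np.where(g<40); print("dark",xs.min()+275,xs.max()+275,ys.min()+145,ys.max()+145)
for p in[(281,157),(299,157),(299,184),(282,184),(290,165),(290,190)]: print(p,atz(d,p,.101))
P=np.array([[x,y,z] for z in(.083,.101) for x in(-.013,.013) for y in(-.008,.008)])+[.523,-.196,0]; print(proj(d,P).round(0).tolist())
print(tri((d,(290,173)),(t,(398,247))))
```

```text
[[ 0.6332 -0.0942  0.068 ]
 [ 0.6225 -0.3122  0.068 ]
 [ 0.4978 -0.3094  0.068 ]
 [ 0.5101 -0.087   0.068 ]] [ 0.56591544 -0.20072018  0.068     ]
-2.8151771691484537 0.2182713514663131
-3.160526078554928 0.22275720741577248
dark 281 299 160 190
(281, 157) [ 0.54070208 -0.19118984  0.101     ]
(299, 157) [ 0.54009882 -0.20629971  0.101     ]
(299, 184) [ 0.51678183 -0.20489023  0.101     ]
(282, 184) [ 0.51735823 -0.19024596  0.101     ]
(290, 165) [ 0.53361524 -0.19828045  0.101     ]
(290, 190) [ 0.5117398  -0.19676871  0.101     ]
[[300.0, 186.0], [283.0, 187.0], [298.0, 158.0], [280.0, 159.0], [298.0, 192.0], [280.0, 192.0], [297.0, 162.0], [278.0, 163.0]]
(array([ 0.52408946, -0.19664174,  0.08945327]), [np.float64(0.00024978599259443013), np.float64(0.00024978599259447)])
```

Emit:
arm_command(commands=[[[1.3, -1.4, 0, 0, 0, 0.6], [2.5, -2.7, 0, 0, 0, 0.6], [2.5, -2.7, 2.5, 0, 0, 0.6], [2.5, -2.7, 5, 0, 0, 0.6], [2.5, -2.7, 7, 0, 0, 0.6], [2.5, -2.7, 7.9, 0, 0, 0.6], [2.5, -2.7, 7.9, 0, 0, 0.6]]])

```text
time_s: 1.9
position: [0.5223, -0.1991, 0.0728]
ee_rot: [-0.001, 1.0, -0.027, -0.001]
wrist_force: [-0.6, -0.2, -0.0]
grip_width: 0.0553
grasp_force: 0.0
```

Emit:
arm_command(commands=[[[0, 0, 0, 0, 0, 0], [0, 0, 0, 0, 0, 0], [0, 0, 0, 0, 0, 0], [0, 0, 0, 0, 0, 0], [0, 0, 0, 0, 0, 0], [0, 0, 0, 0, 0, 0]]], claw=1)

```text
time_s: 2.5
position: [0.5238, -0.1984, 0.0741]
ee_rot: [0.0, 1.0, -0.026, 0.0]
wrist_force: [-0.2, 0.5, -0.2]
grip_width: 0.0094
grasp_force: 0.0
```

Run:
```python
from h import *
d=shot("wrist","pics/w2.png"); s=ctrl.read_state(); print(s["grip_width"],s["grasp_force"],s["position"],s["wrist_force"])
```

```text
0.005220006811732308 0.0 [ 0.52377047 -0.19832165  0.07395975] [ 0.50159052  0.31947488 -0.84423366]
```

View pics/w2.png

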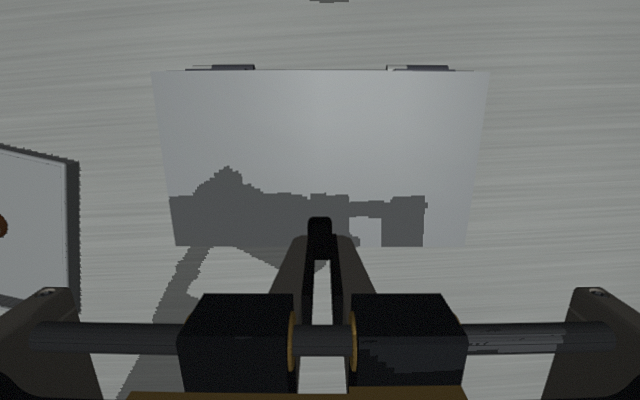

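The knob top is at (320,222), just beyond (+x of) the fingers, which closed behind it. Triangulating the knob again from both wrist views.

Run:
```python
from h import *
a=load("pics/w1.png"); b=load("pics/w2.png"); s=ctrl.read_state()
print("TCP px",proj(b,[s["position"],s["position"]+[0,0,.019],[.524,-.1975,.092],[.524,-.1975,.101]]))
print(tri((a,(290,158)),(b,(320,218))))
print("lid far corners", tri((a,(167,50)),(b,(152,72))),tri((a,(418,52)),(b,(490,71))))
print("near",tri((a,(182,187)),(b,(177,246))),tri((a,(409,190.5)),(b,(467,247))))
t=load("pics/top0.png");sc=load("pics/scene0.png")
P=[[.524,-.1975,.101],[.633,-.094,.068],[.6225,-.312,.068]]
print(proj(t,P),proj(sc,P))
cv2.imwrite("pics/w2c.png",cv2.resize(b["img"][200:300,260:380,::-1],None,fx=5,fy=5,interpolation=cv2.INTER_CUBIC))
```

```text
TCP px [[321.25550024 226.40229951]
 [321.22432379 237.22173085]
 [319.97053986 236.37087881]
 [319.89869947 242.13625218]]
(array([ 0.53900767, -0.19833187,  0.09752053]), [np.float64(2.813687834066688e-05), np.float64(2.8136878340705313e-05)])
lid far corners (array([ 0.63525649, -0.08938792,  0.05790955]), [np.float64(0.0002697792147716523), np.float64(0.0002697792147717597)]) (array([ 0.62273647, -0.31188856,  0.06973795]), [np.float64(0.0004892711983059495), np.float64(0.00048927119830601)])
near (array([ 0.50903724, -0.08514138,  0.06377659]), [np.float64(0.00017215965696505396), np.float64(0.0001721596569649974)]) (array([ 0.49655528, -0.31044363,  0.06398059]), [np.float64(0.00016066796582848083), np.float64(0.0001606679658285213)])
[[399.31045389 246.86264948]
 [346.66681227 197.80068644]
 [447.16281699 200.07338519]] [[291.48363043 149.60984683]
 [289.49443691 196.62876482]
 [235.17769429 158.37719817]]
```

View pics/w2c.png

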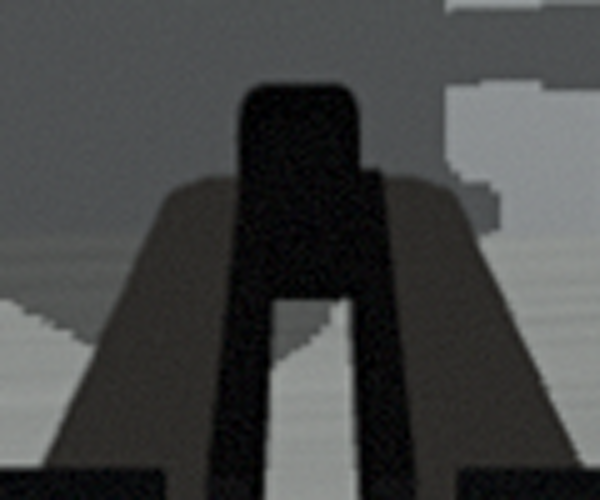

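Emit:
arm_command(commands=[[[0, 0, 0, 0, 0, 0], [0, 0, 0, 0, 0, 0], [0, 0, 0, 0, 0, 0]]])

```text
time_s: 2.85
position: [0.5237, -0.1984, 0.0739]
ee_rot: [-0.0, 1.0, -0.026, -0.0]
wrist_force: [0.5, -1.1, -0.6]
grip_width: 0.0004
grasp_force: 0.0
```

Run:
```python
from h import *
d=shot("wrist","pics/w3.png"); s=ctrl.read_state(); print(s["grip_width"],s["grasp_force"],s["wrist_force"],s["torque"],s["position"])
a=load("pics/w2.png")["img"];b=d["img"]
cv2.imwrite("pics/w3c.png",cv2.resize(np.clip(b[200:300,260:380,::-1].astype(float)*2.5,0,255),None,fx=5,fy=5,interpolation=cv2.INTER_CUBIC))
```

```text
0.0005013642359098867 0.0 [-0.08841635 -0.00462644  0.87256822] [ 0.00363432 -0.03422529  0.00691273] [ 0.52373407 -0.19835077  0.07387825][ WARN:0@0.459] global loadsave.cpp:1063 imwrite_ Unsupported depth image for selected encoder is fallbacked to CV_8U.
```

View pics/w3c.png

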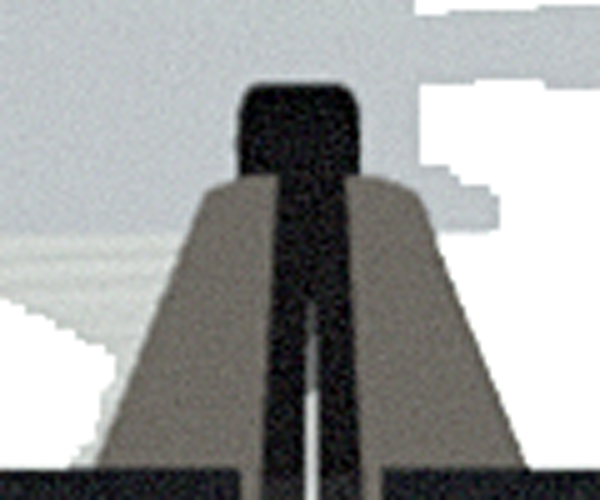

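Run:
```python
from h import *
b=load("pics/w3.png"); 
for z in(.101,.09,.08,.07): print(z,atz(b,(308,222),z),atz(b,(331.6,222),z))
d=shot("scene","pics/s1.png"); s=ctrl.read_state()
c=proj(d,[s["position"],[.524,-.1975,.092],[.524,-.1975,.101]]);print(c)
x,y=c[1].astype(int); x0=x-70;y0=y-60
cv2.imwrite("pics/s1c.png",cv2.resize(d["img"][y0:y0+100,x0:x0+130,::-1],None,fx=6,fy=6,interpolation=cv2.INTER_CUBIC)); print(x0,y0)
```

```text
0.101 [ 0.53804113 -0.19089554  0.101     ] [ 0.5372714  -0.20553695  0.101     ]
0.09 [ 0.53380515 -0.19014866  0.09      ] [ 0.53298792 -0.20569368  0.09      ]
0.08 [ 0.52995426 -0.18946969  0.08      ] [ 0.52909384 -0.20583616  0.08      ]
0.07 [ 0.52610337 -0.18879071  0.07      ] [ 0.52519977 -0.20597864  0.07      ]
[[291.68305193 158.12354631]
 [291.60445644 152.52943337]
 [291.48363043 149.60984683]]
221 92
```

View pics/s1c.png

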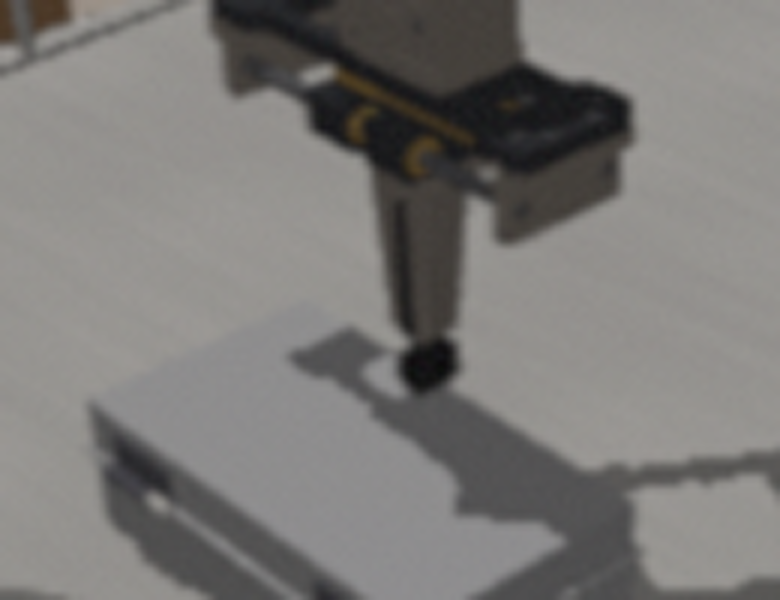

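The scene crop shows the closed fingertips at about (292,148), sitting on top of the knob at (293,153). The stated TCP would project to (292,158). So the real fingertips are roughly 30 mm shorter than reported. I'll open, descend that much further while watching the force, and grip again.

Emit:
arm_command(commands=[[[0, 0, -0.3, 0, 0, 0], [0, 0, -0.3, 0, 0, 0], [0, 0, -0.3, 0, 0, 0], [0, 0, -0.3, 0, 0, 0], [0, 0, -0.3, 0, 0, 0], [0, 0, 1, 0, 0, 0], [0, 0, 2, 0, 0, 0], [0, 0, 2.6, 0, 0, 0]]], claw=0.1)

```text
time_s: 3.75
position: [0.5226, -0.1977, 0.0458]
ee_rot: [-0.001, 1.0, -0.026, -0.001]
wrist_force: [0.1, 0.8, -0.9]
grip_width: 0.0415
grasp_force: 0.0
```

Emit:
arm_command(commands=[[[0, 0, 0, 0, 0, 0], [0, 0, 0, 0, 0, 0], [0, 0, 0, 0, 0, 0], [0, 0, 0, 0, 0, 0], [0, 0, 0, 0, 0, 0]]], claw=1)

```text
time_s: 4.25
position: [0.5241, -0.1967, 0.0482]
ee_rot: [-0.001, 1.0, -0.026, 0.0]
wrist_force: [0.6, 5.2, 2.2]
grip_width: 0.0156
grasp_force: 30.0
```

Run:
```python
from h import *
s=ctrl.read_state(); print(s["position"],s["grip_width"],s["grasp_force"],s["wrist_force"])
d=shot("wrist","pics/w4.png")
cv2.imwrite("pics/w4c.png",cv2.resize(np.clip(d["img"][190:310,240:400,::-1].astype(float)*2,0,255).astype(np.uint8),None,fx=5,fy=5,interpolation=cv2.INTER_CUBIC))
```

```text
[ 0.52412388 -0.19671136  0.04822256] 0.015585187948267047 29.998971819877625 [0.64106739 5.15424873 2.18590004]
```

Emit:
arm_command(commands=[[[0, 0, 0, 0, 0, 0], [0, 0, 0, 0, 0, 0], [0, 0, 0.3, 0, 0, 0], [0, 0, 0.5, 0, 0, 0], [0, 0, 0.5, 0, 0, 0], [0, 0, 0.5, 0, 0, 0]]], claw=0.5)

```text
time_s: 4.9
position: [0.5236, -0.1984, 0.0427]
ee_rot: [-0.0, 1.0, -0.026, -0.0]
wrist_force: [-0.1, -0.5, -0.0]
grip_width: 0.023
grasp_force: 0.0
```

Emit:
arm_command(commands=[[[0, 0, 0, 0, 0, 0], [0, 0, 0, 0, 0, 0], [0, 0, 0, 0, 0, 0], [0, 0, 0, 0, 0, 0]]], claw=1)

```text
time_s: 5.3
position: [0.5238, -0.1967, 0.0428]
ee_rot: [-0.002, 1.0, -0.026, -0.0]
wrist_force: [0.4, 5.0, 1.3]
grip_width: 0.016
grasp_force: 30.0
```

Emit:
arm_command(commands=[[[0.3, 0, -0.7, 0, 0, 0], [1.06, 0, -1.76, 0, 0, 0], [1.7, 0, -2.6, 0, 0, 0], [2.4, 0, -3.3, 0, 0, 0], [3.2, 0, -4.0, 0, 0, 0], [4.0, 0, -4.6, 0, 0, 0], [4.9, 0, -5.15, 0, 0, 0], [4.9, 0, -5.15, 0, 0, 0]]])

```text
time_s: 6.1
position: [0.5729, -0.1994, 0.0946]
ee_rot: [-0.001, 1.0, -0.026, -0.001]
wrist_force: [0.8, 6.4, -2.7]
grip_width: 0.0158
grasp_force: 30.0
```

Emit:
arm_command(commands=[[[1.4, 0, -0.65, 0, 0, 0], [2.9, 0, -1.1, 0, 0, 0], [4.9, 0, -1.43, 0, 0, 0], [6.95, 0, -1.4, 0, 0, 0], [9, 0, -1.0, 0, 0, 0], [10.9, 0, -0.26, 0, 0, 0], [12.6, 0, 0.8, 0, 0, 0], [12.6, 0, 0.8, 0, 0, 0]]])

```text
time_s: 6.9
position: [0.7021, -0.2065, 0.0881]
ee_rot: [-0.0, 1.0, -0.025, 0.002]
wrist_force: [3.2, 5.0, 2.0]
grip_width: 0.0153
grasp_force: 30.0
```

Emit:
arm_command(commands=[[[0, 0, 0, 0, 0, 0], [0, 0, 0, 0, 0, 0]]])

```text
time_s: 7.1
position: [0.7013, -0.2064, 0.0885]
ee_rot: [-0.0, 1.0, -0.026, 0.003]
wrist_force: [3.7, 5.5, 0.5]
grip_width: 0.0153
grasp_force: 30.0
```

Emit:
arm_command(commands=[[[0, 0, 0, 0, 0, 0], [0, 0, 0, 0, 0, 0], [0, 0, 0, 0, 0, 0], [0.3, 0, -2, 0, 0, 0], [0.3, 0, -6, 0, 0, 0], [0.3, 0, -11, 0, 0, 0], [-4, 0, -11, 0, 0, 0], [-9, 0, -11, 0, 0, 0]]], claw=0.3)

```text
time_s: 7.9
position: [0.6102, -0.2045, 0.1998]
ee_rot: [0.002, 1.0, -0.026, 0.003]
wrist_force: [0.0, -0.6, -0.1]
grip_width: 0.0324
grasp_force: 0.0
```

Emit:
arm_command(commands=[[[-5, 0, 1, 0, 0, 0], [-10, 0, 2, 0, 0, 0], [-12.7, 0, 3, 0, 0, 0], [-12.7, 0, 3, 0, 0, 0], [-12.7, 0, 3, 0, 0, 0]]])

```text
time_s: 8.4
position: [0.482, -0.1968, 0.167]
ee_rot: [0.0, 1.0, -0.026, 0.001]
wrist_force: [0.7, -0.2, 1.2]
grip_width: 0.0325
grasp_force: 0.0
```

Run:
```python
from h import *
s=ctrl.read_state(); print(s["time_s"],s["position"],s["ee_rot"],s["grip_width"])
d=shot("wrist","pics/w5.png"); t=shot("top","pics/t1.png"); shot("scene","pics/s2.png")
cv2.imwrite("pics/combo.png",np.vstack([d["img"][:,:,::-1],cv2.resize(t["img"][180:280,160:480,::-1],(640,200),interpolation=cv2.INTER_CUBIC)]))
```

```text
8.4 [ 0.48199738 -0.19675514  0.16704178] [ 4.34604047e-04  9.99649895e-01 -2.64496782e-02  5.59213734e-04] 0.03247853156291581
```

View pics/combo.png

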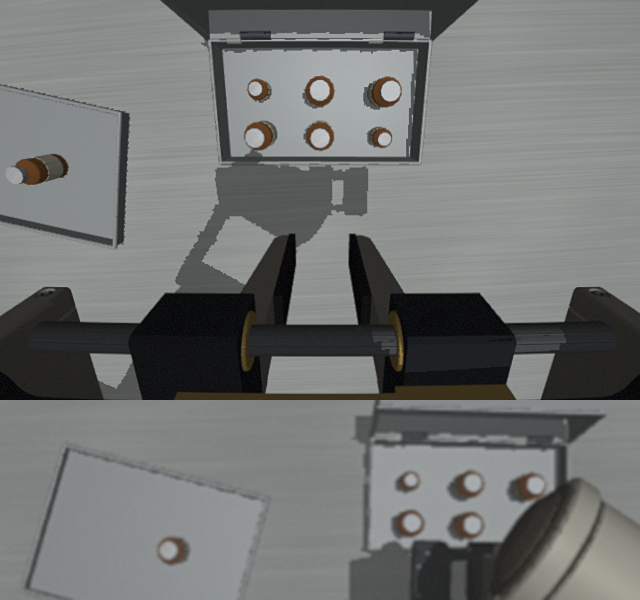

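The wrist view shows small vials at (258,89) and (382,138). The large ones are at (319,90), (388,91), (259,135) and (319,134). I'll take the near-left, near-middle and far-middle ones, after checking with triangulation from the top view.

Run:
```python
from h import *
d=load("pics/w5.png"); t=load("pics/t1.png")
def ref(img,p,r,lo=120):
    x,y=map(int,p); g=img[y-r:y+r+1,x-r:x+r+1].astype(int); m=(g.min(2)>lo); 
    n,l,st,c=cv2.connectedComponentsWithStats(m.astype(np.uint8)); k=l[r,r]; return (c[k]+[x-r,y-r]) if k else np.array(p,float), st[k,4]
for n,p,q in[("NL",(259,135),(365,240)),("NM",(319,134),(395,242)),("FM",(319,90),(395,219)),("FR",(388,91),(427,222))]:
    a=ref(d["img"],p,13); P,e=tri((d,p),(t,q)); print(n,a,P.round(4),np.round(e,4),"atz.061",atz(d,p,.061).round(4))
C=np.array([.5672,-.1998]);y=np.radians(-2.9);Rm=np.array([[np.cos(y),-np.sin(y)],[np.sin(y),np.cos(y)]])
for n,b in[("NL",(-.034,.067)),("NM",(-.034,0)),("FM",(.014,0))]: print(n,C+Rm@b)
print("tray vial",tri((d,(15,175)),(t,(245.5,253.5))))
# tip depth: inner pads separation at tip
T=np.linalg.inv(d["T_tool_cam"])
for z in(0,-.02,-.03,-.035):
  q=np.array([[x,sy*.01624,z,1] for x in(0,.01) for sy in(-1,1)]); c=(T@q.T)[:3].T*[1,-1,-1]
  print(z,cv2.projectPoints(c,np.zeros(3),np.zeros(3),K(d),d["D"])[0][:,0].round(0).tolist())
```

```text
NL (array([254.36236934, 137.53658537]), np.int32(287)) [ 0.5403 -0.1334  0.0426] [0.0013 0.0013] atz.061 [ 0.5405 -0.1375  0.061 ]
NM (array([319.64067797, 137.67457627]), np.int32(295)) [ 0.5362 -0.1977  0.0465] [0.0009 0.0009] atz.061 [ 0.5382 -0.1974  0.061 ]
FM (array([319.46246246,  89.88588589]), np.int32(333)) [ 0.5827 -0.1994  0.0545] [0.0026 0.0026] atz.061 [ 0.5797 -0.1998  0.061 ]
FR (array([390.33229814,  90.58074534]), np.int32(322)) [ 0.5742 -0.2587  0.0961] [0. 0.] atz.061 [ 0.5755 -0.266   0.061 ]
NL [ 0.53663327 -0.13116564]
NM [ 0.53324354 -0.19807984]
FM [ 0.58118207 -0.2005083 ]
tray vial (array([0.51695002, 0.12653684, 0.06449842]), [np.float64(0.0015191602935254861), np.float64(0.0015191602935254681)])
0 [[299.0, 226.0], [344.0, 226.0], [298.0, 213.0], [344.0, 213.0]]
-0.02 [[297.0, 238.0], [346.0, 238.0], [296.0, 224.0], [346.0, 224.0]]
-0.03 [[295.0, 244.0], [347.0, 244.0], [295.0, 230.0], [348.0, 230.0]]
-0.035 [[295.0, 248.0], [348.0, 248.0], [294.0, 233.0], [348.0, 233.0]]
```

Run:
```python
from h import *
d=load("pics/w5.png"); t=load("pics/t1.png")
# cap = bright neutral disc next to amber; fit predicted amber+cap silhouettes
def amber(img): 
    i=img.astype(int); return ((i[:,:,0]-i[:,:,2])>35)
for nm,im,pts in(("w",d,[(259,135),(319,134),(319,90)]),("t",t,[(365,241),(395,242),(395,220)])):
    m=amber(im["img"]).astype(np.uint8); n,l,st,c=cv2.connectedComponentsWithStats(m)
    for p in pts:
        k=[i for i in range(1,n) if st[i,4]>8 and np.hypot(*(c[i]-p))<10]; 
        if not k: print(nm,p,"none"); continue
        X0=min(st[i,0] for i in k);Y0=min(st[i,1] for i in k);X1=max(st[i,0]+st[i,2] for i in k);Y1=max(st[i,1]+st[i,3] for i in k)
        q=((X0+X1-1)/2,(Y0+Y1-1)/2); print(nm,p,q,(X1-X0,Y1-Y0),"at z.045",atz(im,q,.045).round(4))
    for p in pts: print("cap",nm,p,atz(im,p,.061).round(4))
# silhouettes predicted for nominal positions
th=np.linspace(0,6.28,24)
for n,x,y in(("NL",.538,-.134),("NM",.536,-.1975),("FM",.580,-.200)):
    b=np.c_[x+.015*np.cos(th),y+.015*np.sin(th),th*0+.045]; q=proj(d,b); print(n,q.min(0).round(1),q.max(0).round(1),"cap",proj(d,[x,y,.061]).round(1))
```

```text
w (259, 135) (np.float64(258.0), np.float64(135.5)) (np.int32(27), np.int32(28)) at z.045 [ 0.5388 -0.1332  0.045 ]
w (319, 134) (np.float64(320.0), np.float64(135.5)) (np.int32(27), np.int32(28)) at z.045 [ 0.5352 -0.1982  0.045 ]
w (319, 90) (np.float64(319.5), np.float64(90.5)) (np.int32(28), np.int32(30)) at z.045 [ 0.58   -0.2002  0.045 ]
cap w (259, 135) [ 0.5405 -0.1375  0.061 ]
cap w (319, 134) [ 0.5382 -0.1974  0.061 ]
cap w (319, 90) [ 0.5797 -0.1998  0.061 ]
t (365, 241) none
t (395, 242) (np.float64(391.0), np.float64(242.5)) (np.int32(5), np.int32(10)) at z.045 [ 0.5345 -0.1896  0.045 ]
t (395, 220) (np.float64(392.5), np.float64(223.0)) (np.int32(6), np.int32(9)) at z.045 [ 0.5773 -0.1948  0.045 ]
cap t (365, 241) [ 0.5389 -0.131   0.061 ]
cap t (395, 242) [ 0.5351 -0.1958  0.061 ]
cap t (395, 220) [ 0.5826 -0.1978  0.061 ]
NL [244.7 121.6] [273.1 150.5] cap [[255.8 137.7]]
NM [305.1 120.1] [333.6 149.1] cap [[319.2 136.2]]
FM [304.6  74.7] [334.2 105.9] cap [[319.2  89.7]]
```

Run:
```python
from h import *
d=load("pics/w5.png")
cv2.imwrite("pics/w5c.png",cv2.resize(d["img"][70:170,210:420,::-1],None,fx=3.8,fy=3.8,interpolation=cv2.INTER_CUBIC))
```

```text
(no output)
```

View pics/w5c.png

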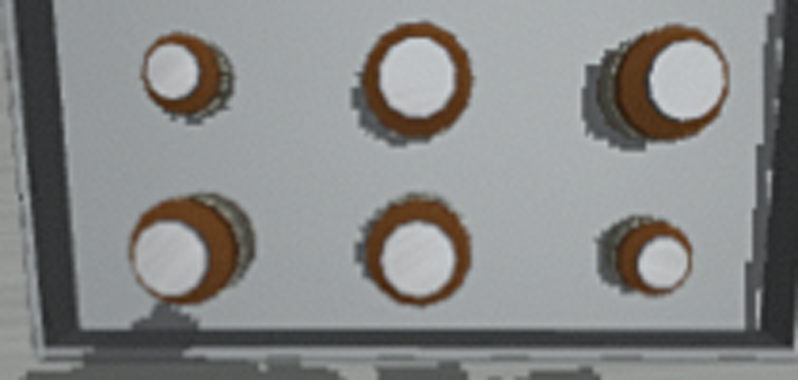

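Emit:
arm_command(commands=[[[2.6, -3.3, 2, 0, 0, 0], [5.3, -6.6, 4, 0, 0, 0], [5.3, -6.6, 8, 0, 0, 0], [5.3, -6.6, 12, 0, 0, 0], [5.3, -6.6, 14.5, 0, 0, 0], [5.3, -6.6, 16.2, 0, 0, 0], [5.3, -6.6, 17, 0, 0, 0], [5.3, -6.6, 17, 0, 0, 0]]], claw=0.09)

```text
time_s: 9.35
position: [0.5383, -0.1328, -0.0044]
ee_rot: [-0.0, 1.0, -0.026, -0.001]
wrist_force: [-0.5, -0.2, 0.2]
grip_width: 0.0418
grasp_force: 0.0
```

Emit:
arm_command(commands=[[[0, 0, 0, 0, 0, 0], [0, 0, 0, 0, 0, 0], [0, 0, 0, 0, 0, 0], [0, 0, 0, 0, 0, 0]]], claw=1)

```text
time_s: 9.75
position: [0.5394, -0.1336, -0.0022]
ee_rot: [0.001, 1.0, -0.026, 0.001]
wrist_force: [0.9, -0.2, 3.7]
grip_width: 0.0291
grasp_force: 30.0
```

Emit:
arm_command(commands=[[[0, 0, -1.5, 0, 0, 0], [0, 0, -5, 0, 0, 0], [0, -2, -8, 0, 0, 0], [-0.1, -6, -8.5, 0, 0, 0], [-0.2, -10.5, -8.5, 0, 0, 0], [-0.3, -15, -8.5, 0, 0, 0], [-0.3, -18.5, -8.5, 0, 0, 0], [-0.3, -20, -8, 0, 0, 0]]])

```text
time_s: 10.55
position: [0.5459, 0.0695, 0.0779]
ee_rot: [-0.0, 1.0, -0.024, 0.001]
wrist_force: [-0.3, 0.4, -0.5]
grip_width: 0.0292
grasp_force: 30.0
```

Emit:
arm_command(commands=[[[0, 0, 1, 0, 0, 0], [0, 0, 4, 0, 0, 0], [0, 0, 6, 0, 0, 0], [0, 0, 7.3, 0, 0, 0], [0, 0, 7.7, 0, 0, 0], [0, 0, 7.9, 0, 0, 0], [0, 0, 7.9, 0, 0, 0], [0, 0, 7.9, 0, 0, 0]]])

```text
time_s: 11.35
position: [0.5464, 0.0664, -0.0019]
ee_rot: [0.0, 1.0, -0.026, 0.001]
wrist_force: [1.1, -0.5, -1.3]
grip_width: 0.0289
grasp_force: 30.0
```

Emit:
arm_command(commands=[[[0, 0, 0, 0, 0, 0], [0, 0, 0, 0, 0, 0], [0, 0, -3, 0, 0, 0], [0, 0, -7, 0, 0, 0], [0, 3, -9, 0, 0, 0], [0.1, 8, -9, 0, 0, 0], [0.1, 13, -9, 0, 0, 0], [0.2, 18, -9, 0, 0, 0]]], claw=0.09)

```text
time_s: 12.15
position: [0.5382, -0.1147, 0.0881]
ee_rot: [0.0, 1.0, -0.026, 0.001]
wrist_force: [0.1, -0.7, -0.4]
grip_width: 0.0416
grasp_force: 0.0
```

Emit:
arm_command(commands=[[[0, 4.5, 0, 0, 0, 0], [0, 8.4, 0, 0, 0, 0], [0, 8.4, 3, 0, 0, 0], [0, 8.4, 6, 0, 0, 0], [0, 8.4, 8, 0, 0, 0], [0, 8.4, 9.1, 0, 0, 0], [0, 8.4, 9.1, 0, 0, 0], [0, 8.4, 9.1, 0, 0, 0]]])

```text
time_s: 12.95
position: [0.5346, -0.1972, -0.0026]
ee_rot: [0.0, 1.0, -0.026, 0.001]
wrist_force: [-0.4, -0.2, 0.0]
grip_width: 0.0419
grasp_force: 0.0
```

Emit:
arm_command(commands=[[[0, 0, 0, 0, 0, 0], [0, 0, 0, 0, 0, 0], [0, 0, 0, 0, 0, 0], [0, 0, 0, 0, 0, 0], [0, 0, -2, 0, 0, 0], [0, 0, -6, 0, 0, 0], [-0.4, -2.5, -9, 0, 0, 0], [-1, -6.5, -9.5, 0, 0, 0]]], claw=1)

```text
time_s: 13.75
position: [0.5303, -0.1338, 0.0962]
ee_rot: [0.002, 1.0, -0.027, 0.004]
wrist_force: [1.8, 0.9, 0.7]
grip_width: 0.0291
grasp_force: 30.0
```

Emit:
arm_command(commands=[[[-0.7, -4.5, 0, 0, 0, 0], [-1.4, -9.2, 0, 0, 0, 0], [-2.1, -14, 0, 0, 0, 0], [-2.8, -18.8, 0, 0, 0, 0], [-3.5, -23.6, 0, 0, 0, 0], [-4.3, -28.4, 0, 0, 0, 0], [-5, -33, 0, 0, 0, 0], [-5.6, -37, 0, 0, 0, 0]]])

```text
time_s: 14.55
position: [0.4895, 0.2432, 0.0913]
ee_rot: [-0.0, 1.0, -0.025, -0.0]
wrist_force: [0.1, 0.1, -1.4]
grip_width: 0.0289
grasp_force: 30.0
```

Emit:
arm_command(commands=[[[0, 0, 0, 0, 0, 0], [0, 0, 0, 0, 0, 0]]])

```text
time_s: 14.75
position: [0.49, 0.2413, 0.0911]
ee_rot: [0.0, 1.0, -0.025, -0.0]
wrist_force: [-0.9, -0.3, 0.1]
grip_width: 0.0288
grasp_force: 30.0
```

Emit:
arm_command(commands=[[[0, 0, 3, 0, 0, 0], [0, 0, 6, 0, 0, 0], [0, 0, 8, 0, 0, 0], [0, 0, 8.9, 0, 0, 0], [0, 0, 9.2, 0, 0, 0], [0, 0, 9.2, 0, 0, 0], [0, 0, 9.2, 0, 0, 0]]])

```text
time_s: 15.45
position: [0.4917, 0.2409, 0.0007]
ee_rot: [-0.0, 1.0, -0.026, 0.001]
wrist_force: [0.3, 0.5, -0.6]
grip_width: 0.0292
grasp_force: 30.0
```

Emit:
arm_command(commands=[[[0, 0, 0.15, 0, 0, 0], [0, 0, 0.2, 0, 0, 0], [0, 0, 0.2, 0, 0, 0]]])

```text
time_s: 15.75
position: [0.4909, 0.2411, -0.0021]
ee_rot: [-0.0, 1.0, -0.026, 0.0]
wrist_force: [0.4, 0.1, 1.5]
grip_width: 0.0289
grasp_force: 30.0
```

Emit:
arm_command(commands=[[[0, 0, 0, 0, 0, 0], [0, 0, 0, 0, 0, 0], [0, 0, -3, 0, 0, 0], [0, 0, -7, 0, 0, 0], [0.5, 2, -10, 0, 0, 0], [1.6, 6.5, -10, 0, 0, 0], [2.8, 11, -10, 0, 0, 0], [3.9, 15.5, -10, 0, 0, 0]]], claw=0.09)

```text
time_s: 16.55
position: [0.5217, 0.0827, 0.0979]
ee_rot: [0.0, 1.0, -0.025, 0.001]
wrist_force: [1.0, 0.5, 0.1]
grip_width: 0.0419
grasp_force: 0.0
```

Emit:
arm_command(commands=[[[1.2, 4.6, 0, 0, 0, 0], [2.4, 9.2, 0, 0, 0, 0], [3.6, 13.8, 0, 0, 0, 0], [4.8, 18.4, 0, 0, 0, 0], [6, 23, 0, 0, 0, 0], [7.2, 27.5, 0, 0, 0, 0], [7.2, 28.1, 0, 0, 0, 0], [7.2, 28.1, 0, 0, 0, 0]]])

```text
time_s: 17.35
position: [0.5784, -0.2012, 0.0971]
ee_rot: [-0.0, 1.0, -0.027, -0.0]
wrist_force: [-0.3, 0.7, 0.1]
grip_width: 0.0418
grasp_force: 0.0
```

Run:
```python
from h import *
s=ctrl.read_state(); print(s["time_s"],s["position"],s["ee_rot"],totool([.580,-.200,-.003]))
d=shot("wrist","pics/w6.png"); t=shot("top","pics/t2.png")
cv2.imwrite("pics/combo2.png",np.vstack([d["img"][:,:,::-1],cv2.resize(t["img"][180:280,160:480,::-1],(640,200),interpolation=cv2.INTER_CUBIC)]))
```

```text
17.35 [ 0.57841474 -0.20120411  0.09710047] [-2.69540159e-04  9.99632613e-01 -2.71017989e-02 -2.41876120e-04] [[ 0.15675531 -0.12356075 10.01003621]]
```

Emit:
arm_command(commands=[[[0.15, -0.1, 2, 0, 0, 0], [0.15, -0.1, 4, 0, 0, 0], [0.15, -0.1, 6, 0, 0, 0], [0.15, -0.1, 7.5, 0, 0, 0], [0.15, -0.1, 7.5, 0, 0, 0]]])

```text
time_s: 17.95
position: [0.5783, -0.1968, 0.0199]
ee_rot: [-0.001, 1.0, -0.025, -0.002]
wrist_force: [-0.1, 0.3, 0.8]
grip_width: 0.0418
grasp_force: 0.0
```

Emit:
arm_command(commands=[[[0, 0, 0.8, 0, 0, 0], [0, 0, 1.6, 0, 0, 0], [0, 0, 2.2, 0, 0, 0], [0, 0, 2.4, 0, 0, 0], [0, 0, 2.4, 0, 0, 0]]])

```text
time_s: 18.45
position: [0.5801, -0.1993, -0.0019]
ee_rot: [-0.0, 1.0, -0.026, -0.0]
wrist_force: [0.7, 0.1, -0.9]
grip_width: 0.042
grasp_force: 0.0
```

Emit:
arm_command(commands=[[[0, 0, 0, 0, 0, 0], [0, 0, 0, 0, 0, 0], [0, 0, 0, 0, 0, 0], [0, 0, 0, 0, 0, 0]]], claw=1)

```text
time_s: 18.85
position: [0.5806, -0.1996, -0.0012]
ee_rot: [0.0, 1.0, -0.026, 0.0]
wrist_force: [-0.3, 0.4, 0.4]
grip_width: 0.0288
grasp_force: 30.0
```

Emit:
arm_command(commands=[[[0, 0, -2, 0, 0, 0], [0, 0, -6, 0, 0, 0], [0, -2, -9, 0, 0, 0], [-0.1, -6, -9.5, 0, 0, 0], [-0.3, -10.5, -9.5, 0, 0, 0], [-0.5, -15, -9.5, 0, 0, 0], [-0.6, -19.5, -9.5, 0, 0, 0], [-0.8, -24, -9.5, 0, 0, 0]]])

```text
time_s: 19.65
position: [0.5845, 0.0426, 0.0935]
ee_rot: [-0.0, 1.0, -0.026, 0.0]
wrist_force: [1.0, -0.0, -0.4]
grip_width: 0.029
grasp_force: 30.0
```

Emit:
arm_command(commands=[[[-0.2, -4.5, 0, 0, 0, 0], [-0.4, -9, 0, 0, 0, 0], [-0.5, -13.5, 0, 0, 0, 0], [-0.7, -17.4, 0, 0, 0, 0], [-0.7, -17.4, 2, 0, 0, 0], [-0.7, -17.4, 5, 0, 0, 0], [-0.7, -17.4, 7.5, 0, 0, 0], [-0.7, -17.4, 7.5, 0, 0, 0]]])

```text
time_s: 20.45
position: [0.5829, 0.2144, 0.0141]
ee_rot: [0.001, 1.0, -0.026, -0.004]
wrist_force: [-0.5, -0.5, -0.5]
grip_width: 0.0291
grasp_force: 30.0
```

Emit:
arm_command(commands=[[[0, 0, 1, 0, 0, 0], [0, 0, 1.7, 0, 0, 0], [0, 0, 1.9, 0, 0, 0], [0, 0, 1.9, 0, 0, 0], [0, 0, 1.9, 0, 0, 0]]])

```text
time_s: 20.95
position: [0.5874, 0.215, 0.0002]
ee_rot: [-0.0, 1.0, -0.026, 0.001]
wrist_force: [-0.0, -0.2, -1.1]
grip_width: 0.0293
grasp_force: 30.0
```

Emit:
arm_command(commands=[[[0, 0, 0.1, 0, 0, 0], [0, 0, 0.15, 0, 0, 0], [0, 0, 0.15, 0, 0, 0]]])

```text
time_s: 21.25
position: [0.5874, 0.215, -0.0012]
ee_rot: [-0.0, 1.0, -0.026, 0.001]
wrist_force: [-2.0, -0.6, 4.6]
grip_width: 0.0289
grasp_force: 30.0
```

Emit:
arm_command(commands=[[[0, 0, 0, 0, 0, 0], [0, 0, 0, 0, 0, 0], [0, 0, -3, 0, 0, 0], [0, 0, -7, 0, 0, 0], [0, 0, -12, 0, 0, 0], [0, 0, -17, 0, 0, 0], [0.9, 2.5, -20, 0, 0, 0], [2, 6.5, -20, 0, 0, 0]]], claw=0.09)

```text
time_s: 22.05
position: [0.6067, 0.1504, 0.2046]
ee_rot: [-0.001, 1.0, -0.024, 0.006]
wrist_force: [0.3, 0.3, -0.1]
grip_width: 0.0415
grasp_force: 0.0
```

Emit:
arm_command(commands=[[[1.5, 4.6, 0, 0, 0, 0], [3, 9.2, 0, 0, 0, 0], [4.5, 13.8, 0, 0, 0, 0], [6, 18.4, 0, 0, 0, 0], [7.5, 23, 0, 0, 0, 0], [9, 27.6, 0, 0, 0, 0], [10.5, 32, 0, 0, 0, 0], [11.6, 35, 0, 0, 0, 0]]])

```text
time_s: 22.85
position: [0.7009, -0.2099, 0.1969]
ee_rot: [0.0, 1.0, -0.027, -0.0]
wrist_force: [0.4, 0.9, 0.3]
grip_width: 0.0418
grasp_force: 0.0
```

Emit:
arm_command(commands=[[[0, 0, 0, 0, 0, 0], [0, 0, 0, 0, 0, 0]]])

```text
time_s: 23.05
position: [0.7007, -0.2067, 0.1969]
ee_rot: [-0.001, 1.0, -0.026, -0.001]
wrist_force: [0.3, -0.2, 0.7]
grip_width: 0.0417
grasp_force: 0.0
```

Run:
```python
from h import *
s=ctrl.read_state(); print(s["time_s"],s["position"],s["ee_rot"],totool([.7013,-.2064,.0885]))
d=shot("scene","pics/s3.png"); t=shot("top","pics/t3.png"); w=shot("wrist","pics/w7.png")
cv2.imwrite("pics/combo3.png",np.vstack([np.hstack([cv2.resize(d["img"][130:310,210:490,::-1],(420,270)),cv2.resize(t["img"][180:310,160:340,::-1],(374,270))]),np.hstack([w["img"][:300,:,::-1],np.zeros((300,154,3),np.uint8)])]))
```

```text
23.05 [ 0.70071953 -0.20669319  0.19694968] [-5.72310019e-04  9.99649241e-01 -2.64713831e-02 -5.77452865e-04] [[ 0.06926286 -0.02027251 10.84492311]]
```

View pics/combo3.png

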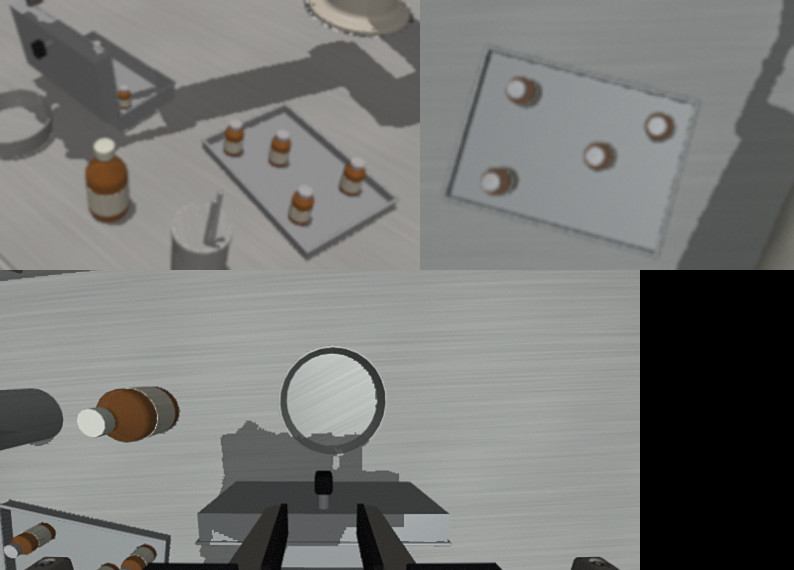

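All four large vials stand upright in the tray (top-view crop), the lid is open and the knob at (323,482) lies below the fingers. Next I regrip the knob.

Emit:
arm_command(commands=[[[0.3, 0, 2, 0, 0, 0], [0.3, 0, 5, 0, 0, 0], [0.3, 0, 8, 0, 0, 0], [0.2, 0, 10, 0, 0, 0], [0.1, 0, 10.8, 0, 0, 0], [0.1, 0, 10.8, 0, 0, 0]]])

```text
time_s: 23.8
position: [0.7013, -0.2052, 0.0889]
ee_rot: [-0.001, 1.0, -0.025, -0.001]
wrist_force: [-0.0, 0.5, -0.5]
grip_width: 0.0416
grasp_force: 0.0
```

Emit:
arm_command(commands=[[[0, 0, 0, 0, 0, 0], [0, 0, 0, 0, 0, 0], [0, 0, 0, 0, 0, 0], [0, 0, 0, 0, 0, 0], [0, 0, 0, 0, 0, 0]]], claw=1)

```text
time_s: 24.3
position: [0.703, -0.2064, 0.0912]
ee_rot: [0.0, 1.0, -0.026, 0.001]
wrist_force: [1.0, 1.6, 3.3]
grip_width: 0.0159
grasp_force: 30.0
```

Emit:
arm_command(commands=[[[-0.9, 0, -0.55, 0, 0, 0], [-1.8, 0, -1.05, 0, 0, 0], [-3.7, 0, -1.8, 0, 0, 0], [-5.7, 0, -2.2, 0, 0, 0], [-7.75, 0, -2.25, 0, 0, 0], [-9.8, 0, -1.9, 0, 0, 0], [-11.75, 0, -1.25, 0, 0, 0], [-11.75, 0, -1.25, 0, 0, 0]]])

```text
time_s: 25.1
position: [0.5823, -0.1999, 0.1023]
ee_rot: [-0.001, 1.0, -0.026, -0.001]
wrist_force: [-1.8, 3.2, 2.4]
grip_width: 0.0157
grasp_force: 30.0
```

Emit:
arm_command(commands=[[[-0.9, 0, 0.45, 0, 0, 0], [-1.8, 0, 1, 0, 0, 0], [-2.6, 0, 1.6, 0, 0, 0], [-3.4, 0, 2.3, 0, 0, 0], [-4.1, 0, 3, 0, 0, 0], [-4.75, 0, 3.8, 0, 0, 0], [-5.3, 0, 4.7, 0, 0, 0], [-5.8, 0, 5.6, 0, 0, 0]]])

```text
time_s: 25.9
position: [0.5266, -0.1969, 0.0469]
ee_rot: [-0.001, 1.0, -0.026, -0.001]
wrist_force: [1.8, 5.4, 37.6]
grip_width: 0.0161
grasp_force: 30.0
```

Emit:
arm_command(commands=[[[0, 0, 0.1, 0, 0, 0], [0, 0, 0.2, 0, 0, 0], [0, 0, 0.2, 0, 0, 0]]])

```text
time_s: 26.2
position: [0.5266, -0.1969, 0.0468]
ee_rot: [-0.001, 1.0, -0.026, -0.001]
wrist_force: [-6.5, 7.3, 17.9]
grip_width: 0.0156
grasp_force: 30.0
```

Emit:
arm_command(commands=[[[0, 0, -0.1, 0, 0, 0], [0, 0, -0.1, 0, 0, 0], [0, 0, -0.1, 0, 0, 0], [0, 0, -0.1, 0, 0, 0], [0, 0, -3, 0, 0, 0], [0, 0, -7, 0, 0, 0], [-2, 0, -10.5, 0, 0, 0], [-2.9, 2.7, -10.5, 0, 0, 0]]], claw=0.3)

```text
time_s: 27.0
position: [0.499, -0.2233, 0.1552]
ee_rot: [0.002, 1.0, -0.024, 0.004]
wrist_force: [1.3, -0.7, -0.6]
grip_width: 0.0324
grasp_force: 0.0
```

Emit:
arm_command(commands=[[[0, 0, 0, 0, 0, 0], [0, 0, 0, 0, 0, 0], [0, 0, 0, 0, 0, 0]]])

```text
time_s: 27.3
position: [0.4961, -0.2221, 0.1484]
ee_rot: [-0.001, 1.0, -0.026, -0.001]
wrist_force: [-0.7, 0.6, -0.8]
grip_width: 0.0317
grasp_force: 0.0
```

Run:
```python
from h import *
s=ctrl.read_state(); print(s["time_s"],s["position"],s["ee_rot"],s["grip_width"],s["wrist_force"])
a=load("pics/w1.png"); b=shot("wrist","pics/w8.png"); d0=load("pics/scene0.png"); d=shot("scene","pics/s4.png")
def dark(im,x0,x1,y0,y1,th=40):
    ys,xs=np.where(im["img"].max(2)[y0:y1,x0:x1]<th); return xs.min()+x0,xs.max()+x0,ys.min()+y0,ys.max()+y0
for P in([.524,-.1975,.101],): print("pred",proj(a,P),proj(b,P))
q=proj(b,[.524,-.1975,.092])[0].astype(int); print("w1",dark(a,272,308,145,200)); print("w8",dark(b,q[0]-18,q[0]+18,q[1]-28,q[1]+27))
# scene: compare lid front-edge region with start picture
g0=d0["img"][140:210,230:330].mean(2);g1=d["img"][140:210,230:330].mean(2)
# lid edge rows: strongest vertical gradient at several columns in wrist, compare to shut-lid prediction
for y in(-.12,-.16,-.24,-.28):
    for z,nm in((.068,"shut"),(.074,"+6mm")):
        o=np.array([.5672,-.1998]); p=[o[0]-.062+.0507*(y-o[1]),y,z]; print(y,nm,proj(b,p)[0].round(1),end=" ")
    p=[.5672-.062+.0507*(y+.1998),y,.068]; c=proj(b,p)[0]; col=b["img"].mean(2)[int(c[1])-12:int(c[1])+13,int(c[0])-1:int(c[0])+2].mean(1); gr=np.abs(np.diff(col)); print("edge rows",int(c[1])-12+np.argsort(-gr)[:3]+.5,gr.max())
```

```text
27.3 [ 0.49611916 -0.22213845  0.14837126] [-7.22111391e-04  9.99665070e-01 -2.58585068e-02 -7.51026353e-04] 0.03167900361064922 [-0.70695633  0.6159281  -0.78128528]
pred [[289.86300469 176.14196796]] [[290.46177272 175.7274737 ]]
w1 (np.int64(281), np.int64(299), np.int64(160), np.int64(190))
w8 (np.int64(282), np.int64(300), np.int64(159), np.int64(190))
-0.12 shut [215.2 187.3] -0.12 +6mm [213.1 188.9] edge rows [177.5 176.5 196.5] 33.0
-0.16 shut [256.5 187.2] -0.16 +6mm [255.2 188.8] edge rows [187.5 197.5 179.5] 2.666666666666657
-0.24 shut [339.7 187.1] -0.24 +6mm [340.  188.7] edge rows [176.5 175.5 187.5] 37.222222222222214
-0.28 shut [381.3 187.1] -0.28 +6mm [382.5 188.7] edge rows [177.5 187.5 176.5] 37.999999999999986
```

Emit:
arm_command(commands=[[[1.3, -1.3, 0, 0, 0, 0], [2.65, -2.65, 0, 0, 0, 0], [2.65, -2.65, 3, 0, 0, 0], [2.65, -2.65, 6, 0, 0, 0], [2.65, -2.65, 7.3, 0, 0, 0], [2.65, -2.65, 7.6, 0, 0, 0], [2.65, -2.65, 7.6, 0, 0, 0]]], claw=1)

```text
time_s: 28.1
position: [0.5244, -0.1979, 0.0736]
ee_rot: [-0.0, 1.0, -0.026, -0.0]
wrist_force: [0.4, -0.7, 0.4]
grip_width: 0.0002
grasp_force: 0.0
```

Emit:
arm_command(commands=[[[0, 0, 0.2, 0, 0, 0], [0, 0, 0.4, 0, 0, 0], [0, 0, 0.6, 0, 0, 0], [0, 0, 0.6, 0, 0, 0]]])

```text
time_s: 28.5
position: [0.5243, -0.198, 0.0675]
ee_rot: [0.0, 1.0, -0.026, 0.0]
wrist_force: [0.9, 0.1, -0.8]
grip_width: 0.0005
grasp_force: 0.0
```

Emit:
arm_command(commands=[[[0, 0, 0.15, 0, 0, 0], [0, 0, 0.3, 0, 0, 0], [0, 0, 0.3, 0, 0, 0]]])

```text
time_s: 28.8
position: [0.5245, -0.1981, 0.0661]
ee_rot: [0.0, 1.0, -0.026, 0.0]
wrist_force: [-3.9, 1.8, 9.0]
grip_width: 0.0001
grasp_force: 4.9
```

Emit:
arm_command(commands=[[[0, 0, 0.15, 0, 0, 0], [0, 0, 0.3, 0, 0, 0], [0, 0, 0.3, 0, 0, 0]]])

```text
time_s: 29.1
position: [0.5246, -0.1982, 0.0659]
ee_rot: [0.0, 1.0, -0.026, -0.0]
wrist_force: [-11.8, 5.7, 26.8]
grip_width: 0.0004
grasp_force: 13.4
```

Emit:
arm_command(commands=[[[0, 0, -2, 0, 0, 0], [0, 0, -6, 0, 0, 0], [0, 0, -10, 0, 0, 0], [0, 0, -12, 0, 0, 0], [0, 0, -12, 0, 0, 0], [0, 0, -12, 0, 0, 0]]])

```text
time_s: 29.7
position: [0.524, -0.1978, 0.1806]
ee_rot: [-0.0, 1.0, -0.026, -0.0]
wrist_force: [0.2, -0.3, -1.0]
grip_width: 0.0002
grasp_force: 0.0
```

```bash
python3 -c "
from station import ctrl
s=ctrl.read_state(); print(s['position'],s['wrist_force']); print(ctrl.close_job())"
```

```text
[ 0.52398794 -0.19775762  0.18061635] [ 0.19766073 -0.28557923 -0.96916936]
the job is handed in; nothing more can be done
None
```

I handed the job in at 29.7 s: the tray holds four large vials, upright in the last tray pictures; the lid pressed rigid at its shut height; the box contents were not re-checked after the lid shut; and no verdict came back.

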